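# Roll the snubber up the gutter and bring the magnifier over it

### The job

Without gripping or lifting it, push the blackened steel gauge snubber gently up the sloped gutter with the fingertips, over the crest and into the dip against the end stop, so that it rests there and does not roll back; roll it slowly, do not flick it and do not let it race back down. Then push the magnifier's swing arm round until the lens stands centred over the snubber, and leave both at rest. Do not disturb the other things on the bench.

Things in the scene. Friction and masses are not known exactly. Their poses are not given: they have to be found in the camera images.
- stand: the fixed inspection stand, base plate 100 x 300 x 10 mm. Origin on the bench under the plate's middle, z up. Its gutter runs along y, centred on x = 0, 64 mm wide inside, 72 mm outside, side walls 12 mm above its floor. The floor climbs at 6 degrees towards +y, from y = -140 mm (19 mm above the bench) to the crest (y = 75 mm), then dips at 10 degrees to an end stop
- crest (a point): top of the gutter's floor at the crest, on its centre line, 42 mm above the bench (stand frame y = 75 mm); axes as the stand
- lip (a point): top of the low lip across the gutter's bottom end that the snubber rests on at the start; 10 mm above the gutter's floor, 6 mm thick, its centre about 19 mm behind the snubber's starting centre; axes as the stand
- snubber: the gauge snubber: a loose round blackened steel barrel, 44 mm diameter, 60 mm long, about 0.35 kg, with a thin spigot (14 mm diameter, 14 mm long) on each end. It lies across the gutter (axis along the stand's x) at the bottom end against the low lip, and rolls freely. Origin at its centre; x is its axis, y and z turn as it rolls
- snubber_mid (a point): the centre of the snubber, 22 mm above the gutter's floor (at the start 45 mm above the bench, at stand y = -114 mm)
- seat (a point): where the snubber's centre is when it rests in the dip against the end stop (stand frame x = 0, y = 98 mm, 60 mm above the bench); the stop's upright face is 22 mm further along +y and its top 66 mm above the bench; axes as the stand
- pivot (a point): point on the vertical axis of the magnifier's post (16 mm diameter, 160 mm high, beside the gutter at stand x = 120, y = 98 mm), at the height of the swing arm's centre line, 150 mm above the bench; axes as the stand
- lens_mid (a point): centre of the magnifier's lens, 120 mm from the pivot axis, 150 mm above the bench. The lens with its black rim is about 75 mm across and 10 mm thick. A level black round bar, 12 mm in diameter, joins the post's 22 mm hub to the rim and can be pushed sideways anywhere from 15 to 80 mm from the pivot axis; nothing there is higher than 160 mm
- magnifier (a joint): angle of the swing arm about the post, rad: 0 when it points from the post along the stand's -x, the lens straight over the seat; positive with the lens swung towards the stand's +y, beyond the end stop. Starts at 1.0 to 1.4, turns from -0.5 to 1.6 with no stop at 0, is stiff (0.04 N m) and stays where it is left
- cock_a: a bystander: brass test cock lying on the bench beside the gutter, 70 mm long, 40 mm high; origin at the centre of its underside
- cock_b: a bystander: second, identical brass test cock on the bench on the other side of the gutter; origin at the centre of its underside
- bush: a bystander: white ceramic insulator bush standing on the bench beside the gutter, 44 mm across, 36 mm high; origin at the centre of its underside
- amber_lens: a bystander: amber glass gauge lens lying flat, 60 mm across, 7 mm thick; origin at the centre of its underside
- gauge: a bystander: pressure gauge lying face up, 80 mm across, 33 mm high; origin at the centre of its underside
- spanner: a bystander: steel spanner lying flat, 160 mm long along its x axis; origin at the centre of its underside
- collar: a bystander: steel collar lying flat, 42 mm across, 18 mm high; origin at the centre of its underside
Not all that is in view belongs to the job. What is shaped like the snubber but white is not meant.

How it is judged (in metres and radians):
On the way, in this order (a step that is already met when the one before it is completed fails the run):
1. the snubber rests in the dip against the end stop (y of snubber_mid in the frame of stand between 0.092 and 0.104 m and x of snubber_mid in the frame of stand between -0.008 and 0.008 m and z of snubber_mid in the frame of stand between 0.056 and 0.0645 m and linear speed of snubber below 0.02 m/s and angular speed of snubber below 0.6 rad/s), for 0.3 s.
2. the lens stands over the seated snubber (horizontal distance between lens_mid and snubber_mid below 0.02 m and velocity of joint magnifier between -0.05 and 0.05 rad/s), for 0.2 s.
At the end, for the whole second after the job is handed in: The snubber is at rest in the dip against the end stop (centre within about 6 mm of the seat along the gutter, 8 mm across) and the lens centre is at rest within 20 mm, seen from above, of the snubber's centre (all of step 1 and all of step 2); the robot touches nothing.
It fails at once if the snubber is lifted out of or off the gutter (more than about 12 mm) (z of snubber_mid in the frame of stand above 0.078 m or (z of snubber_mid in the frame of stand above 0.068 m and y of snubber_mid in the frame of stand below 0 m) or (z of snubber_mid in the frame of stand above 0.062 m and y of snubber_mid in the frame of stand below -0.06 m) or z of snubber_mid in the frame of stand below 0.035 m).
It fails at once if the snubber is flicked, or races back down (faster than 0.5 m/s) (linear speed of snubber above 0.5 m/s).
It fails at once if a bystander is moved by more than 20 mm (distance of any of cock_a, cock_b, bush, amber_lens, gauge, spanner, collar from where it was at the start of the episode above 0.02 m).
It also fails if it takes over 64 s, if anything falls off the work surface, if the arm or the gripper's body presses on something with over 40 N, if the wrist force passes 120 N, or if a joint passes its speed limit or range.

### The arm

A 6-joint arm with a two-finger parallel gripper is mounted at the origin on the work surface. World frame = base frame: x ahead of the robot, y to its left, z up, the work surface at z = 0. Lengths are in mm, angles in rad, forces in N, time in s.
With the tool pointing down it reaches from about 275 to 750 mm from the base axis. Payload 10.2 kg.
Tool frame: the origin (TCP) lies midway between the tips of the shut fingers; the grasp point (between the pads) lies grip_depth behind it (grip_depth is the distance from the TCP to the grasp point, in mm); z points along the fingers, y is the line along which they close (so a half turn about z gives the same grasp; the last joint's range is limited). The gripper opens to 85 mm and grips with 20 to 120 N. Pads are 22 mm wide; open, the fingers measure 114 mm over their backs; the gripper's body (76 mm by 85 mm) begins 54 mm behind the grasp point. The pads swing forward as they close: fully open they stand 13 mm farther back than shut.
Start: joints at [0.914, 0.313, 1.498, -0, 1.331, -0.223], TCP at [220.682, 476.372, 231.294] pointing down, gripper open.
Joint ranges: [-2.94, 2.94], [-0.97, 2.17], [0.19, 2.56], [-1.23, 4.37], [0.02, 3.11], [-2.88, 2.88]. Speed limits (rad/s): [2.39, 2.39, 3.01, 3.14, 3.14, 3.14].

### API

Orientations are given as a unit quaternion [w, x, y, z].
In Python, from rig import * gives the robot as it stands.
- The arm moves only by the tool servo_tool, never from a script. Its argument "commands" is a list of rows, each a list of 3 entries, a list of its own where there are three numbers: the gripper command: -1 is fully open, 1 is shut, values between are in proportion, then the shift along the tool's x, y, z in m, then the turn, a rotation vector about the tool's x, y, z in units of 6 degrees (1.0 is 6 degrees). In form: [[grip, [dx, dy, dz], [ax, ay, az]], ...]. A call has 1 to 10 rows; each row shifts and turns the commanded pose from where the row before left it, along the tool's axes as they then stand; what a row does not reach is not made up. A row lasts 1/12 s, in which the tool goes at most 41.7 mm and 7.16 degrees, less where a joint would pass 70% of its speed; a pose out of reach is approached as far as the arm can. A call is refused whole if a number of a shift passes 0.0417 or a number of a turn 1, either way. A call with a gripper value outside its range is refused whole. The fingers move at their own pace and stop on an object; "squeeze" is the grip in N (left out, the last holds). Time passes only in rows, so rows that do not move let the fingers close. It gives the time, the measured TCP pose, the force, the opening and the grip force at its end, in the units of the state.
- sense(): the state, without advancing time (a new reading comes with each control period).
- capture(name): name is "scene" or "top"; returns a dict with "pixels" (420x560x3 uint8, red, green, blue), "z_map" (420x560 float32, mm along the optical axis (not along the pixel's ray), 0 where there is no reading), "fx", "fy", "cx", "cy" (pixels), "rvec" (rotation vector, rad) and "tvec" (3), from world to camera coordinates, as OpenCV has them. Camera axes: x right, y down, z forward; pixel columns grow to the right and rows downward; lengths in mm; the calibration is good to about 2 mm. A picture is of the moment at which its call begins.
- finish_job(): hands the job in; it is judged then, once.
The state is a dict: "time_s": time; "joints": joint angles; "dq": joint speeds; "tau": joint torques, N m; "eef_pos": TCP position; "ee_rot": TCP orientation; "force": force on the tool from outside, world axes, zero at the start; "wrist_torque": the same for the moment, N m; "grip_width": opening from 0.0 (shut) to 1.0 (fully open); "grip_force": force on a finger pad.
Only numpy, scipy, OpenCV 4.12 (cv2) and the standard library are available. Lean on these libraries where they do the work, as an engineer would, in place of code of your own. Each camera call takes 0.05 s, during which the arm holds its last target. There are 200 camera calls.

## Working session

There is one attempt and no reset: what is moved stays moved. The work goes in short steps, Python scripts to look and compute and a tool call to move; the robot and the scene stay as the last step left them, time stands still between calls to the robot, and variables do not carry over. Pictures are saved under pics/ and viewed, at most 10 in all, crops included, and the job is handed in when it is done.

Besides the shell and the picture viewer there is one more tool, called after "Request:" as name([rows], argument=value, ...), one row to a line, values as JSON. servo_tool: Moves the arm, as the interface text tells. Its arguments: {"type":"object","properties":{"commands":{"type":"array"},"squeeze":{"type":"number"}},"required":["commands"]}

```bash
mkdir -p pics; ls; cat > h.py <<'E'
from rig import *
import numpy as np, cv2
def cap(n):
    c=capture(n); R=cv2.Rodrigues(np.array(c["rvec"],float))[0]; t=np.array(c["tvec"],float).ravel()
    c["R"],c["t"]=R,t; return c
def pts(c):
    z=c["z_map"].astype(float); v,u=np.mgrid[:420,:560]
    p=np.stack([(u-c["cx"])/c["fx"]*z,(v-c["cy"])/c["fy"]*z,z],-1)
    w=(p-c["t"])@c["R"]; w[z==0]=np.nan; return w
def save(c,n): cv2.imwrite(f"pics/{n}.png",c["pixels"][:,:,::-1])
E
python3 - <<'E'
from h import *
s=sense(); print(s)
for n in("scene","top"):
    c=cap(n); save(c,n+"0"); print(n,c["fx"],-c["R"].T@c["t"],(c["z_map"]==0).mean()); np.save(n+"0.npy",pts(c))
E
```

```text
pics
{'time_s': 0.0, 'joints': array([ 9.13586121e-01,  3.13425415e-01,  1.49844891e+00,  5.65914091e-06,
        1.33097601e+00, -2.23389167e-01]), 'dq': array([-0.00021118, -0.00077674,  0.0006539 ,  0.000169  , -0.0015869 ,
       -0.00199422]), 'tau': array([-3.47857822e-04, -4.12270975e+01, -2.59736449e+01, -1.95717330e-04,
        4.20566925e-03, -1.76578709e-05]), 'eef_pos': array([220.52326912, 476.15741986, 230.74319696]), 'ee_rot': array([-2.70504878e-04,  2.15214186e-01,  9.76566669e-01, -5.67693619e-04]), 'force': array([ 0.23669462, -0.82275768,  0.09383972]), 'wrist_torque': array([ 0.00725829, -0.04219889, -0.00343797]), 'grip_force': 0.0, 'grip_width': 0.99907295262277}
scene 522.072735368533 [1026.04450391  883.85012462 1086.3398409 ] 0.003966836734693877
top 437.7291763477724 [ 346.80604174  -33.72475878 1426.36328617] 0.004102891156462585
```

View pics/scene0.png

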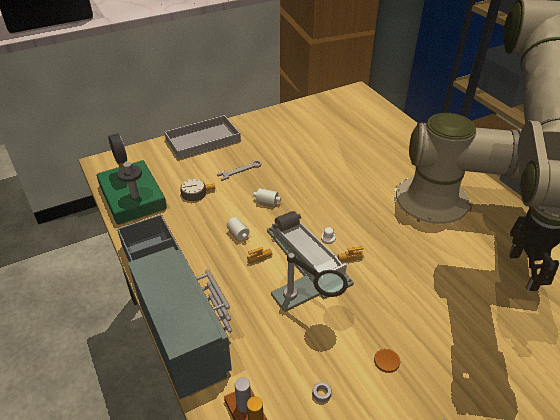

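View pics/top0.png

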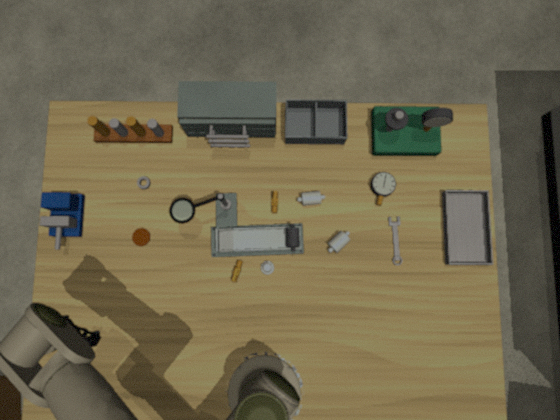

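The scene view shows the black snubber at (287,222), the gutter running to its end stop near (335,275), and the lens at (330,282). In the top view the snubber is at (293,237), the stand at (258,240), the post near (225,203) and the lens at (182,210). The stand's +y is roughly world +y. Next I'll measure these.

```bash
python3 - <<'E'
from h import *
a=cv2.imread("pics/top0.png")[180:300,160:340]; b=cv2.imread("pics/scene0.png")[195:325,230:400]
o=np.zeros((600,800,3),np.uint8)
a=cv2.resize(a,None,fx=4.4,fy=4.4,interpolation=cv2.INTER_CUBIC)
cv2.imwrite("pics/topcrop.png",a[:600,:800])
w=np.load("top0.npy"); im=cv2.imread("pics/top0.png")
np.set_printoptions(precision=0,suppress=True,linewidth=250)
print("z along gutter row 238");print(w[238,205:310,2])
for r in(232,238,245): print(r,w[r,215],w[r,290])
print("z across col 260");print(w[215:265,260,2]); print(w[215:265,260,0])
print(w[190:220,215:235:2,2])
# snubber dark mask both views
for n,(r0,r1,c0,c1) in {"top":(215,260,280,310),"scene":(205,240,265,310)}.items():
    w=np.load(n+"0.npy")[r0:r1,c0:c1]; im=cv2.imread(f"pics/{n}0.png")[r0:r1,c0:c1]
    m=(im.max(2)<60)&(w[...,2]>35)&(w[...,2]<80); p=w[m]; print(n,m.sum(),p.mean(0),p.min(0),p.max(0)); q=p[p[:,2]>60]; print(q.mean(0),len(q))
E
```

```text
z along gutter row 238
[ 2. -1.  2. -1.  2.  0. -8. 10.  7. 10.  9. 63. 67. 66. 34. 37. 40. 38. 41. 36. 36. 42. 40. 40. 35. nan 37. 45. 42. 41. 44. 44. 47. 34. 39. 36. 42. 43. 35. 37. 40. 39. 45. 46. 40. 33. 38. 30. 39. 35. 35. 34. 33. 40. 33. 37. 32. 34. 27. 38. 25. 32.
 32. 30. 27. 27. 29. 31. 29. 28. 35. 29. 26. 26. 27. 34. 27. 25. 24. 24. 25. 42. 48. 55. 61. 65. 64. 67. 67. 65. 67. 66. 65. 61. 58. 19. 12. 13.  7. -1.  9. -1.  2.  2.  4.]
232 [497. 165.  16.] [494. -77.  64.]
238 [478. 165.   9.] [475. -77.  65.]
245 [455. 165.   9.] [453. -77.  67.]
z across col 260
[ 4.  0.  3.  1.  1. -3.  4.  4. nan  5.  7. 13. 50. 43. 33. 31. 34. 36. 33. 28. 37. 33. 35. 37. 36. 27. 36. 30. 32. 36. 33. 36. 36. 28. 46. 12. 15. 12.  8.  7.  2. -2.  0. -5.  6.  4. -2.  2.  2.  1.]
[555. 553. 549. 546. 543. 540. 536. 532.  nan 526. 522. 518. 510. 508. 506. 503. 499. 496. 493. 490. 486. 483. 480. 477. 473. 471. 467. 464. 461. 458. 455. 451. 448. 445. 441. 440. 437. 434. 431. 427. 425. 421. 418. 415. 411. 408. 405. 402. 399.
 396.]
[[  1.  -2.   2.  -1.   1.  -0.  -5.   4.  -0.   1.]
 [  1.   1.   6
[... 986 characters left out ...]
 10.]
 [  5.   4.  12.  13.   8.  14.   9.  10.   8.   7.]
 [  2.   9.  11.  12.  12.  10.   7.  12.  10.   9.]
 [ -3.  12.  12.  10.  13.  nan  10.  12.  16.   6.]
 [ -1.   8.  10.  11.  13.  nan   5.   8.   5.  18.]
 [  1.  11.   8.  10.   7.  13.   2.  13.   6.  15.]
 [  0.  17.   8.   5.  10.  13.   9.   3.  11.  10.]
 [  5.  10.  13.  14.  16.  13.   5.   7.  12.  10.]
 [  5.   5.  14.  15.  11.  12.  11.   6.   8.  12.]
 [ -4.   6.  12.   8.  13.   7.   9.  15.   6.  10.]
 [ -7.  13.  11.   9.   8.  10.   8.   9.  16.  10.]]
top 163 [477. -80.  59.] [ 439. -102.   38.] [518. -64.  72.]
[478. -83.  64.] 81
scene 88 [497. -74.  46.] [ 439. -103.   35.] [527. -62.  63.]
[513. -83.  62.] 3
```

View pics/topcrop.png

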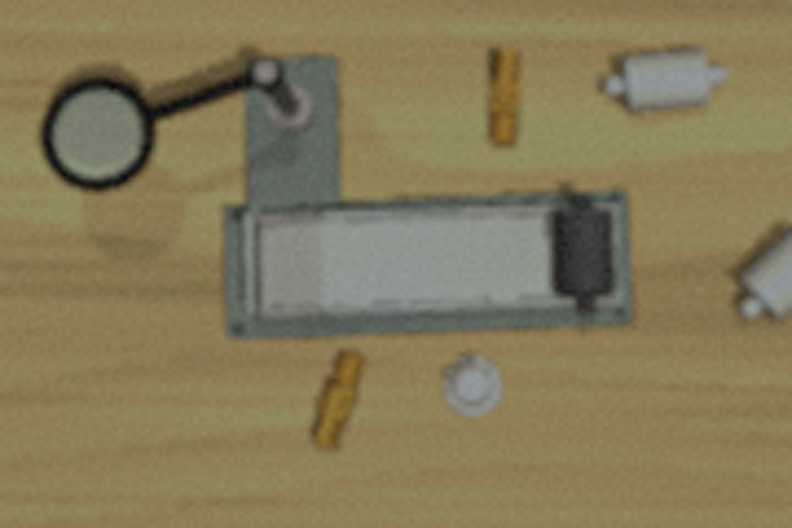

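The crop shows the plate's corners at about (225,207), (628,190), (632,322) and (228,336). The snubber is at (582,252), the post top at (265,72) and the lens at (99,133). Now I'll cast rays through these.

```bash
cat >> h.py <<'E'
def ray(c,u,v,h):
    d=c["R"].T@np.array([(u-c["cx"])/c["fx"],(v-c["cy"])/c["fy"],1]); o=-c["R"].T@c["t"]
    return o+d*(h-o[2])/d[2]
E
python3 - <<'E'
from h import *
np.set_printoptions(precision=1,suppress=True)
c=cap("top"); f=lambda u,v,h: ray(c,160+(u+.5)/4.4-.5,180+(v+.5)/4.4-.5,h)[:2]
P=np.array([f(225,207,10),f(628,190,10),f(632,322,10),f(228,336,10)]);print(P)
print([np.linalg.norm(P[i]-P[(i+1)%4]) for i in range(4)])
O=P.mean(0); y=(P[0]-P[1])+(P[3]-P[2]); y/=np.linalg.norm(y); x=np.array([y[1],-y[0]])
print("O",O,"y",y,"yaw",np.arctan2(-y[0],y[1]) )
S=lambda p:((p-O)@x,(p-O)@y)
# wall top outer edges at mid
for n,p in dict(snub=f(582,252,67),post=f(265,72,160),lens=f(99,133,155),inTL=f(262,213,32+10),crest1=f(322,258,42),cockb=f(503,97,30),cocka=f(337,400,30),bush=f(472,385,36)).items(): print(n,p,np.array(S(p)))
for n,l in dict(snub=(0,-114),seat=(0,98),pivot=(120,98)).items(): print(n,O+l[0]*x+l[1]*y)
# second view: scene snubber
d=cap("scene"); im=d["pixels"]; r=im[205:240,265:310].max(2)<60; v,u=np.nonzero(r); print("scene snub",u.mean()+265,v.mean()+205,ray(d,u.mean()+265,v.mean()+205,50)[:2], len(u))
# post & lens scene depth
w=pts(d); m=(w[...,2]>130)&(w[...,2]<175)&(abs(w[...,1]-O[1]-150)<200)&(w[...,0]>400); q=w[m]; print(len(q),q.min(0),q.max(0))
dd=np.linalg.norm(q[:,:2]-(O+120*x+98*y),axis=1); print("near post",q[dd<14].mean(0))
print("lens",q[(dd>84)&(dd<160)].mean(0))
E
```

```text
[[ 514.8  180. ]
 [ 530.1 -118.5]
 [ 432.5 -121.4]
 [ 419.5  174.9]]
[np.float64(298.82460805189834), np.float64(97.69988499725339), np.float64(296.5845538212472), np.float64(95.36954998733374)]
O [474.2  28.7] y [-0.  1.] yaw 0.04753781469539061
snub [478.2 -82.5] [  -1.3 -111.3]
post [588.1 133.3] [118.7  99. ]
lens [546.6 243.9] [ 82.5 211.4]
inTL [506.8 148.2] [ 38.3 117.8]
crest1 [474.6 104.1] [ 3.9 75.2]
cockb [595.7 -25.3] [118.8 -59.7]
cocka [373.3  92.1] [-97.8  68.1]
bush [384.7  -5.1] [-91.  -29.5]
snub [479.6 -85.1]
seat [469.6 126.6]
pivot [589.4 132.3]
scene snub 284.02150537634407 224.81720430107526 [500.6 -68.3] 93
7623 [511.5 -21.2 130. ] [949.  285.8 166.2]
near post [593.3 136.5 151.5]
lens [549.9 246.8 151.5]
```

Request:
servo_tool([
  [0.3,[0,0,0],[0,0,1]],
  [0.3,[0,0,0],[0,0,1]],
  [0.3,[0,0,0],[0,0,1]],
  [0.3,[0,0,0],[0,0,1]],
  [0.3,[0,0,0],[0,0,1]],
  [0.3,[0,0,0],[0,0,1]],
  [0.3,[0,0,0],[0,0,1]],
  [0.3,[0,0,0],[0,0,1]],
  [0.3,[0,0,0],[0,0,1]],
  [0.3,[0,0,0],[0,0,1]],
])

```text
time_s: 1.03
eef_pos: [220.6, 476.3, 231.1]
ee_rot: [0.0, 0.677, 0.736, -0.0]
force: [0.1, 0.8, 0.1]
grip_width: 0.35
grip_force: 0.0
```

```bash
cat >> h.py <<'E'
from scipy.spatial.transform import Rotation as Ro
O=np.array([474.2,28.7]); PSI=0.0475
def st(p):
    d=np.array(p)[:2]-O; c,s=np.cos(PSI),np.sin(PSI); return np.array([c*d[0]+s*d[1],-s*d[0]+c*d[1]])
def stat():
    s=sense(); q=s["ee_rot"]; M=Ro.from_quat([q[1],q[2],q[3],q[0]]).as_matrix()
    print("t",s["time_s"],"tcp",s["eef_pos"].round(1),"stand",st(s["eef_pos"]).round(1),"yaw err deg",np.degrees(np.arctan2(M[1,1],M[0,1])-PSI).round(2),"z",M[:,2].round(3),"F",s["force"].round(1),"gw",round(s["grip_width"],3),"j",s["joints"].round(2))
    return s,M
E
python3 -c "
from h import *
s,M=stat(); t=np.array([482,-136,200.])
print(M.T@(t-s['eef_pos']))"
```

```text
t 1.0333 tcp [220.6 476.3 231.1] stand [-232.   459.1] yaw err deg 2.13 z [-0. -0. -1.] F [0.1 0.8 0.1] gw 0.35 j [ 0.91  0.31  1.5  -0.    1.33  0.83]
[-632.20196722  208.67880036   31.24570104]
```

Request:
servo_tool([
  [0.3,[-0.0316,0.0104,0.0],[0,0,0]],
  [0.3,[-0.0316,0.0104,0.0],[0,0,0]],
  [0.3,[-0.0316,0.0104,0.0],[0,0,0]],
  [0.3,[-0.0316,0.0104,0.0],[0,0,0]],
  [0.3,[-0.0316,0.0104,0.0],[0,0,0]],
  [0.3,[-0.0316,0.0104,0.0],[0,0,0]],
  [0.3,[-0.0316,0.0104,0.0],[0,0,0]],
  [0.3,[-0.0316,0.0104,0.0],[0,0,0]],
  [0.3,[-0.0316,0.0104,0.0],[0,0,0]],
  [0.3,[-0.0316,0.0104,0.0],[0,0,0]],
])

```text
time_s: 1.87
eef_pos: [352.8, 169.4, 231.4]
ee_rot: [0.0, 0.675, 0.738, 0.0]
force: [0.7, 0.8, 0.4]
grip_width: 0.35
grip_force: 0.0
```

Request:
servo_tool([
  [0.3,[-0.0316,0.0104,0.003],[0,0,0]],
  [0.3,[-0.0316,0.0104,0.003],[0,0,0]],
  [0.3,[-0.0316,0.0104,0.003],[0,0,0]],
  [0.3,[-0.0316,0.0104,0.003],[0,0,0]],
  [0.3,[-0.0316,0.0104,0.003],[0,0,0]],
  [0.3,[-0.0316,0.0104,0.003],[0,0,0]],
  [0.3,[-0.0316,0.0104,0.003],[0,0,0]],
  [0.3,[-0.0316,0.0104,0.003],[0,0,0]],
  [0.3,[-0.0316,0.0104,0.003],[0,0,0]],
  [0.3,[-0.0316,0.0104,0.003],[0,0,0.35]],
])

```text
time_s: 2.7
eef_pos: [484.8, -136.1, 201.0]
ee_rot: [-0.0, 0.688, 0.726, -0.0]
force: [-0.2, -0.5, -0.0]
grip_width: 0.352
grip_force: 0.0
```

Request:
servo_tool([
  [0.3,[0,0,0],[0,0,0]],
  [0.3,[0,0,0],[0,0,0]],
  [0.3,[0,0,0],[0,0,0]],
])

```text
time_s: 2.95
eef_pos: [484.2, -134.0, 201.1]
ee_rot: [-0.0, 0.688, 0.726, -0.0]
force: [-1.0, -0.1, 0.3]
grip_width: 0.346
grip_force: 0.0
```

```bash
python3 - <<'E'
from h import *
stat()
c=cap("scene"); save(c,"s1"); a=c["pixels"][150:330,180:400,::-1]; cv2.imwrite("pics/s1c.png",cv2.resize(a,None,fx=3.3,fy=3.3,interpolation=cv2.INTER_CUBIC))
E
```

```text
t 2.95 tcp [ 484.2 -134.   201.1] stand [   2.3 -163. ] yaw err deg 0.33 z [-0.001  0.001 -1.   ] F [-1.  -0.1  0.3] gw 0.346 j [-0.5   0.29  1.61  0.    1.24 -0.56]
```

View pics/s1c.png

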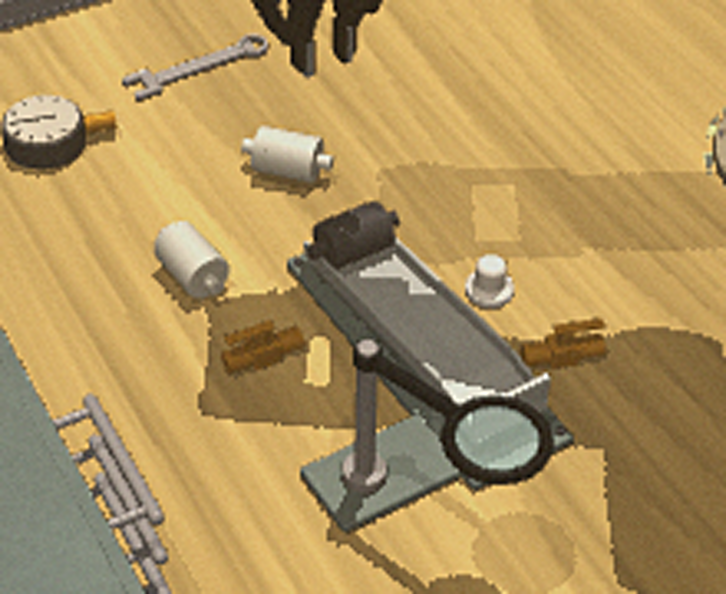

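The fingers are above and behind the bottom end of the gutter. The snubber lies against the lip at (355,232), and nothing is near the descent path.

Request:
servo_tool([
  [0.3,[0,-0.003,0.03],[0,0,0.05]],
  [0.3,[0,0,0.03],[0,0,0]],
  [0.3,[0,0,0.03],[0,0,0]],
  [0.3,[0,0,0.03],[0,0,0]],
  [0.3,[0,0,0.025],[0,0,0]],
  [0.3,[0,0,0.02],[0,0,0]],
  [0.3,[0,0,0],[0,0,0]],
])

```text
time_s: 3.58
eef_pos: [479.6, -132.7, 33.5]
ee_rot: [-0.003, 0.689, 0.724, -0.001]
force: [-0.1, 0.0, -0.7]
grip_width: 0.348
grip_force: 0.0
```

Request:
servo_tool([
  [0.3,[0.002,0,0],[0,0,0]],
  [0.3,[0.002,0,0],[0,0,0]],
  [0.3,[0.002,0,0],[0,0,0]],
  [0.3,[0.002,0,0],[0,0,0]],
  [0.3,[0.002,0,0],[0,0,0]],
  [0.3,[0.002,0,0],[0,0,0]],
  [0.3,[0.002,0,0],[0,0,0]],
  [0.3,[0.002,0,-0.0002],[0,0,0]],
  [0.3,[0.002,0,-0.0002],[0,0,0]],
  [0.3,[0.002,0,-0.0002],[0,0,0]],
])

```text
time_s: 4.42
eef_pos: [480.9, -114.8, 37.2]
ee_rot: [0.001, 0.69, 0.724, -0.0]
force: [1.0, -3.4, 1.2]
grip_width: 0.354
grip_force: 1.3
```

```bash
python3 - <<'E'
from h import *
stat()
c=cap("scene"); save(c,"s2"); a=c["pixels"][180:270,230:360,::-1]; cv2.imwrite("pics/s2c.png",cv2.resize(a,None,fx=6,fy=6,interpolation=cv2.INTER_CUBIC))
E
```

```text
t 4.4167 tcp [ 480.9 -114.8   37.2] stand [-1.000e-01 -1.437e+02] yaw err deg 0.03 z [ 0.001 -0.001 -1.   ] F [ 1.  -3.4  1.2] gw 0.354 j [-0.47  0.5   1.8  -0.    0.84 -0.52]
```

View pics/s2c.png

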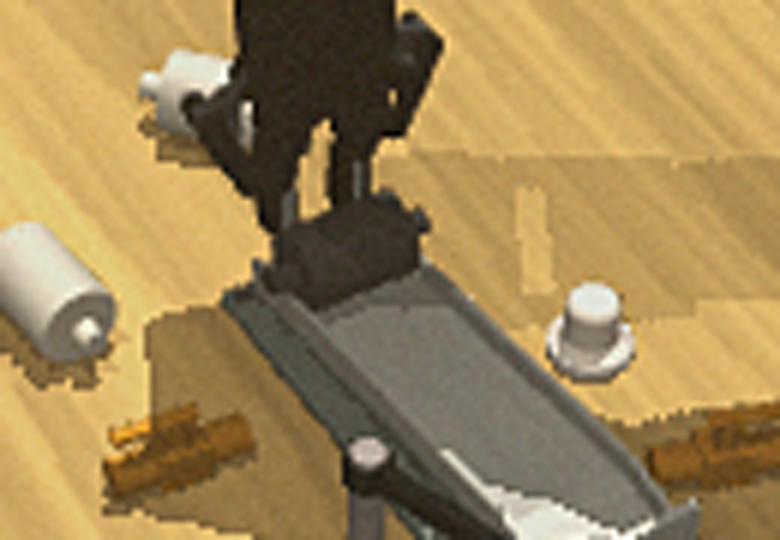

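The fingers touch the barrel (-3.4 N), with both pads square behind it. Now I'll push slowly up the slope.

Request:
servo_tool([
  [0.3,[0.0025,0,-0.0003],[0,0,0]],
  [0.3,[0.003,0,-0.0003],[0,0,0]],
  [0.3,[0.003,0,-0.0003],[0,0,0]],
  [0.3,[0.003,0,-0.0003],[0,0,0]],
  [0.3,[0.003,0,-0.0003],[0,0,0]],
  [0.3,[0.003,0,-0.0003],[0,0,0]],
  [0.3,[0.003,0,-0.0003],[0,0,0]],
  [0.3,[0.003,0,-0.0003],[0,0,0]],
  [0.3,[0.003,0,-0.0003],[0,0,0]],
  [0.3,[0.003,0,-0.0003],[0,0,0]],
])

```text
time_s: 5.3
eef_pos: [479.1, -84.8, 39.9]
ee_rot: [-0.0, 0.69, 0.724, -0.0]
force: [0.0, -2.5, 1.8]
grip_width: 0.349
grip_force: 1.3
```

```bash
cat >> h.py <<'E'
def snub():
    c=cap("top"); w=pts(c); im=c["pixels"]
    q=np.stack([(w[...,0]-O[0])*np.cos(PSI)+(w[...,1]-O[1])*np.sin(PSI),-(w[...,0]-O[0])*np.sin(PSI)+(w[...,1]-O[1])*np.cos(PSI),w[...,2]],-1)
    m=(im.max(2)<60)&(abs(q[...,0])<36)&(abs(q[...,1])<125)&(q[...,2]>40)&(q[...,2]<95)
    p=q[m]; y1=np.percentile(p[:,1],97); print("snub n",len(p),"front y",y1.round(1),"x range",np.percentile(p[:,0],[2,98]).round(1),"topz",np.percentile(p[:,2],90).round(1)); return c
E
python3 -c "
from h import *
stat();snub()"
```

```text
t 5.3 tcp [479.1 -84.8  39.9] stand [  -0.5 -113.6] yaw err deg 0.03 z [-0. -0. -1.] F [ 0.  -2.5  1.8] gw 0.349 j [-0.42  0.48  1.82 -0.    0.84 -0.46]Traceback (most recent call last):
  File "<string>", line 3, in <module>
    stat();snub()
           ~~~~^^
  File "h.py", line 26, in snub
    p=q[m]; y1=np.percentile(p[:,1],97); print("snub n",len(p),"front y",y1.round(1),"x range",np.percentile(p[:,0],[2,98]).round(1),"topz",np.percentile(p[:,2],90).round(1)); return c
               ~~~~~~~~~~~~~^^^^^^^^^^^
    return _quantile_unchecked(
        a, q, axis, out, overwrite_input, method, keepdims, weights)
    return _ureduce(a,
                    func=_quantile_ureduce_func,
    ...<5 lines>...
                    overwrite_input=overwrite_input,
                    method=method)
    r = func(a, **kwargs)
    result = _quantile(arr,
                       quantiles=q,
    ...<2 lines>...
                       out=out,
                       weights=wgt)
    slices_having_nans = np.isnan(arr[-1, ...])
                                  ~~~^^^^^^^^^
IndexError: index -1 is out of bounds for axis 0 with size 0
```

The arm hides the gutter in the top view, but the steady contact force shows the snubber is being pushed. I'll continue.

Request:
servo_tool([
  [0.3,[0.0035,0,-0.0004],[0,0,0]],
  [0.3,[0.0035,0,-0.0004],[0,0,0]],
  [0.3,[0.0035,0,-0.0004],[0,0,0]],
  [0.3,[0.0035,0,-0.0004],[0,0,0]],
  [0.3,[0.0035,0,-0.0004],[0,0,0]],
  [0.3,[0.0035,0,-0.0004],[0,0,0]],
  [0.3,[0.0035,0,-0.0004],[0,0,0]],
  [0.3,[0.0035,0,-0.0004],[0,0,0]],
  [0.3,[0.0035,0,-0.0004],[0,0,0]],
  [0.3,[0.0035,0,-0.0004],[0,0,0]],
])

```text
time_s: 6.18
eef_pos: [477.4, -49.8, 43.9]
ee_rot: [-0.0, 0.69, 0.724, -0.0]
force: [-0.1, -1.9, 1.5]
grip_width: 0.352
grip_force: 1.3
```

Request:
servo_tool([
  [0.3,[0.0035,0,-0.0004],[0,0,0]],
  [0.3,[0.0035,0,-0.0004],[0,0,0]],
  [0.3,[0.0035,0,-0.0004],[0,0,0]],
  [0.3,[0.0035,0,-0.0004],[0,0,0]],
  [0.3,[0.0035,0,-0.0004],[0,0,0]],
  [0.3,[0.0035,0,-0.0004],[0,0,0]],
  [0.3,[0.0035,0,-0.0004],[0,0,0]],
  [0.3,[0.0035,0,-0.0004],[0,0,0]],
  [0.3,[0.0035,0,-0.0004],[0,0,0]],
  [0.3,[0.0035,0,-0.0004],[0,0,0]],
])

```text
time_s: 7.02
eef_pos: [475.8, -14.9, 47.9]
ee_rot: [-0.0, 0.69, 0.724, -0.0]
force: [-0.4, -2.6, 0.3]
grip_width: 0.347
grip_force: 1.3
```

```bash
python3 - <<'E'
from h import *
stat()
c=cap("scene"); save(c,"s3"); a=c["pixels"][180:300,230:400,::-1]; cv2.imwrite("pics/s3c.png",cv2.resize(a,None,fx=4.6,fy=4.6,interpolation=cv2.INTER_CUBIC))
E
```

```text
t 7.0167 tcp [475.8 -14.9  47.9] stand [ -0.5 -43.6] yaw err deg 0.03 z [-0.  0. -1.] F [-0.4 -2.6  0.3] gw 0.347 j [-0.28  0.45  1.85 -0.    0.84 -0.33]
```

View pics/s3c.png

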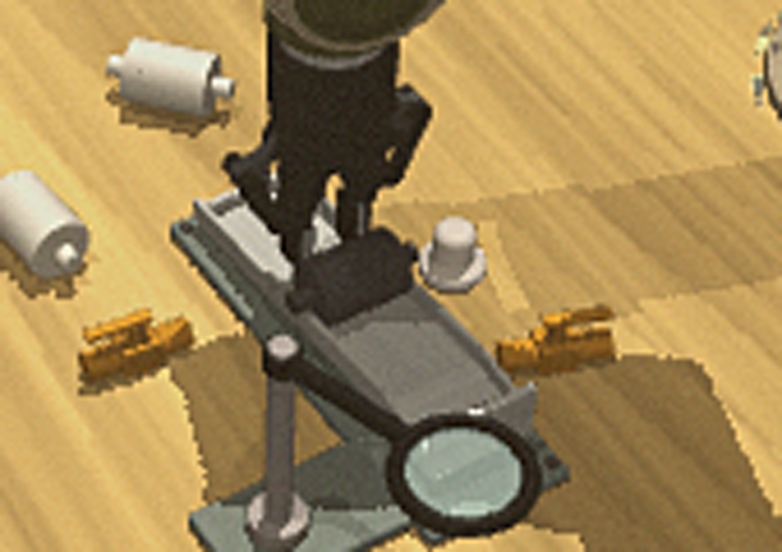

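The snubber is square in the middle of the gutter at (350,272) and rolling cleanly ahead of both pads.

Request:
servo_tool([
  [0.3,[0.0035,0,-0.0004],[0,0,0]],
  [0.3,[0.0035,0,-0.0004],[0,0,0]],
  [0.3,[0.0035,0,-0.0004],[0,0,0]],
  [0.3,[0.0035,0,-0.0004],[0,0,0]],
  [0.3,[0.0035,0,-0.0004],[0,0,0]],
  [0.3,[0.0035,0,-0.0004],[0,0,0]],
  [0.3,[0.0035,0,-0.0004],[0,0,0]],
  [0.3,[0.0035,0,-0.0004],[0,0,0]],
  [0.3,[0.0035,0,-0.0004],[0,0,0]],
  [0.3,[0.0035,0,-0.0004],[0,0,0]],
])

```text
time_s: 7.9
eef_pos: [474.1, 20.1, 51.9]
ee_rot: [-0.0, 0.69, 0.724, -0.0]
force: [0.2, -2.5, 2.4]
grip_width: 0.353
grip_force: 1.3
```

Request:
servo_tool([
  [0.3,[0.0035,0,-0.0004],[0,0,0]],
  [0.3,[0.0035,0,-0.0004],[0,0,0]],
  [0.3,[0.0035,0,-0.0004],[0,0,0]],
  [0.3,[0.0035,0,-0.0004],[0,0,0]],
  [0.3,[0.0035,0,-0.0004],[0,0,0]],
  [0.3,[0.003,0,-0.0003],[0,0,0]],
  [0.3,[0.003,0,-0.0003],[0,0,0]],
  [0.3,[0.0025,0,-0.0002],[0,0,0]],
  [0.3,[0.0025,0,-0.0002],[0,0,0]],
  [0.3,[0.002,0,-0.0002],[0,0,0]],
])

```text
time_s: 8.73
eef_pos: [472.6, 50.5, 55.1]
ee_rot: [-0.0, 0.69, 0.724, -0.0]
force: [-0.4, -2.0, 1.8]
grip_width: 0.352
grip_force: 1.2
```

Request:
servo_tool([
  [0.3,[0.002,0,-0.0002],[0,0,0]],
  [0.3,[0.002,0,-0.0002],[0,0,0]],
  [0.3,[0.002,0,-0.0002],[0,0,0]],
  [0.3,[0.002,0,0],[0,0,0]],
  [0.3,[0.002,0,0],[0,0,0]],
  [0.3,[0.002,0,0],[0,0,0]],
  [0.3,[0.002,0,0],[0,0,0]],
  [0.3,[0.002,0,0],[0,0,0]],
  [0.3,[0.002,0,0],[0,0,0]],
  [0.3,[0.002,0,0],[0,0,0]],
])

```text
time_s: 9.57
eef_pos: [471.6, 70.5, 55.6]
ee_rot: [-0.0, 0.69, 0.724, 0.0]
force: [-0.6, 0.5, 0.1]
grip_width: 0.348
grip_force: 0.2
```

```bash
python3 - <<'E'
from h import *
stat()
c=cap("scene"); save(c,"s4"); a=c["pixels"][180:300,230:400,::-1]; cv2.imwrite("pics/s4c.png",cv2.resize(a,None,fx=4.6,fy=4.6,interpolation=cv2.INTER_CUBIC))
E
```

```text
t 9.5667 tcp [471.6  70.5  55.6] stand [-0.6 41.9] yaw err deg 0.01 z [-0.  0. -1.] F [-0.6  0.5  0.1] gw 0.348 j [-0.1   0.44  1.84  0.    0.86 -0.15]
```

View pics/s4c.png

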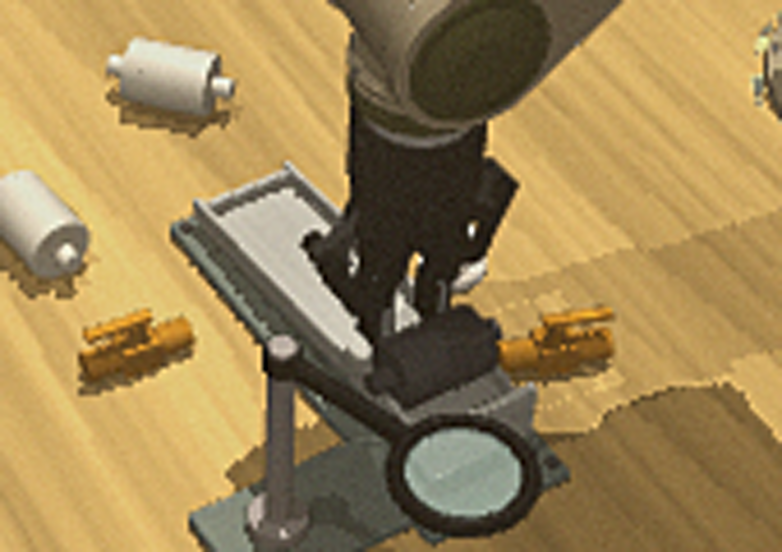

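The snubber is at the crest, at about (435,350), and the contact force has dropped. I'll ease it over with the fingers following.

Request:
servo_tool([
  [0.3,[0.0015,0,0],[0,0,0]],
  [0.3,[0.0015,0,0],[0,0,0]],
  [0.3,[0.0015,0,0],[0,0,0]],
  [0.3,[0.0015,0,0],[0,0,0]],
  [0.3,[0.0015,0,0],[0,0,0]],
  [0.3,[0.0015,0,0],[0,0,0]],
  [0.3,[0.0015,0,0],[0,0,0]],
  [0.3,[0.0015,0,0],[0,0,0]],
  [0.3,[0,0,0],[0,0,0]],
  [0.3,[0,0,0],[0,0,0]],
])

```text
time_s: 10.45
eef_pos: [471.1, 82.2, 55.7]
ee_rot: [-0.0, 0.69, 0.724, -0.0]
force: [0.3, 0.9, 0.7]
grip_width: 0.353
grip_force: 0.0
```

Request:
servo_tool([
  [0.3,[0.001,0,0],[0,0,0]],
  [0.3,[0.001,0,0],[0,0,0]],
  [0.3,[0.001,0,0],[0,0,0]],
  [0.3,[0.001,0,0],[0,0,0]],
  [0.3,[0,0,0],[0,0,0]],
  [0.3,[0,0,0],[0,0,0]],
])

```text
time_s: 10.95
eef_pos: [470.9, 86.2, 55.7]
ee_rot: [0.0, 0.69, 0.724, -0.0]
force: [-0.6, -0.2, 0.0]
grip_width: 0.351
grip_force: 0.0
```

```bash
python3 - <<'E'
from h import *
stat()
c=cap("scene"); save(c,"s5"); a=c["pixels"][180:300,230:400,::-1]; cv2.imwrite("pics/s5c.png",cv2.resize(a,None,fx=4.6,fy=4.6,interpolation=cv2.INTER_CUBIC))
E
```

```text
t 10.95 tcp [470.9  86.2  55.7] stand [-0.5 57.6] yaw err deg 0.03 z [ 0. -0. -1.] F [-0.6 -0.2  0. ] gw 0.351 j [-0.06  0.44  1.84 -0.    0.87 -0.11]
```

View pics/s5c.png

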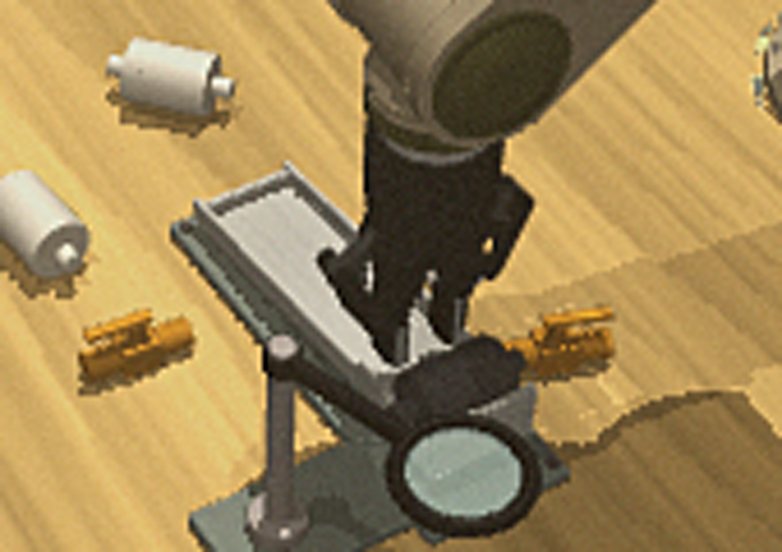

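The snubber has rolled down against the end stop at (460,380) and the fingers are no longer touching it. I'll back off, rise, shut the fingers, and then check.

Request:
servo_tool([
  [0.3,[-0.008,0,0],[0,0,0]],
  [0.3,[-0.012,0,0],[0,0,0]],
  [0.3,[0,0,-0.02],[0,0,0]],
  [0.3,[0,0,-0.03],[0,0,0]],
  [1,[0,0,-0.03],[0,0,0]],
  [1,[0,0,-0.03],[0,0,0]],
  [1,[0,0,-0.03],[0,0,0]],
  [1,[0,0,-0.01],[0,0,0]],
  [1,[0,0,0],[0,0,0]],
])

```text
time_s: 11.75
eef_pos: [472.9, 65.6, 207.9]
ee_rot: [0.002, 0.69, 0.724, 0.001]
force: [0.5, -0.6, -0.0]
grip_width: -0.005
grip_force: 0.0
```

Request:
servo_tool([
  [1,[0.02,0.03,0],[0,0,0]],
  [1,[0.02,0.03,0],[0,0,0]],
  [1,[0.02,0.03,0],[0,0,0]],
  [1,[0.02,0.03,0],[0,0,0]],
  [1,[0.02,0.022,0],[0,0,0]],
  [1,[0.02,0,0],[0,0,0]],
  [1,[0.02,0,0],[0,0,0]],
  [1,[0,0,0],[0,0,0]],
  [1,[0,0,0],[0,0,0]],
])

```text
time_s: 12.5
eef_pos: [606.5, 213.0, 203.6]
ee_rot: [-0.001, 0.689, 0.724, -0.001]
force: [0.3, -0.5, 0.3]
grip_width: -0.002
grip_force: 0.0
```

```bash
python3 - <<'E'
from h import *
stat()
c=cap("scene"); save(c,"s6"); a=c["pixels"][180:300,230:400,::-1]; cv2.imwrite("pics/s6c.png",cv2.resize(a,None,fx=4.6,fy=4.6,interpolation=cv2.INTER_CUBIC))
w=pts(c); im=c["pixels"]; q=w.copy()
q[...,:2]=np.stack([(w[...,0]-O[0])*np.cos(PSI)+(w[...,1]-O[1])*np.sin(PSI),-(w[...,0]-O[0])*np.sin(PSI)+(w[...,1]-O[1])*np.cos(PSI)],-1)
m=(im.max(2)<70)&(abs(q[...,0])<50)&(q[...,1]>40)&(q[...,1]<125)&(q[...,2]>45)&(q[...,2]<95)
p=q[m]; print(len(p),np.percentile(p,[2,50,98],axis=0).round(1)); b=p[p[:,2]>72]; print("barrel top",len(b),np.percentile(b,[2,50,98],axis=0).round(1))
try: snub()
except Exception as e: print("occl")
E
```

```text
t 12.5 tcp [606.5 213.  203.6] stand [140.9 177.8] yaw err deg 0.1 z [-0.003 -0.001 -1.   ] F [ 0.3 -0.5  0.3] gw -0.002 j [ 0.16  0.6   1.14 -0.    1.41  0.11]
126 [[-37.   80.9  53.7]
 [ 23.3 108.1  68.3]
 [ 44.9 120.4  79.7]]
barrel top 37 [[-25.7  84.4  72.1]
 [ 13.7 107.7  75.3]
 [ 33.1 119.8  80.9]]
snub n 158 front y 115.8 x range [-31.3  33.8] topz 82.1
```

View pics/s6c.png

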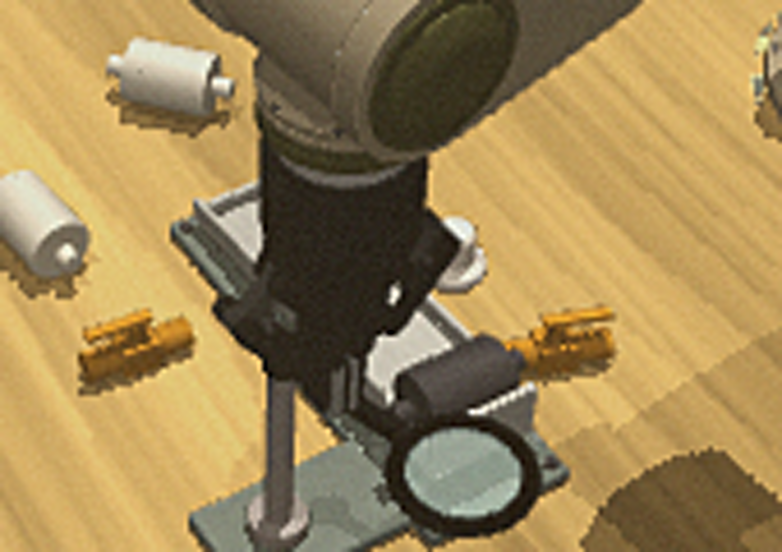

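The snubber lies in the dip at (460,378), against the stop and clear of the robot, with its front at y of about 116–120 mm and centred across to 1–2 mm. The shut fingers are on the outer side of the swing arm. Next I'll descend and begin the push.

Request:
servo_tool([
  [1,[0,0,0.025],[0,0,0]],
  [1,[0,0,0.025],[0,0,0]],
  [1,[0,0,0.014],[0,0,0]],
  [1,[0,0,0],[0,0,0]],
  [1,[0,-0.004,0],[0,0,0]],
  [1,[0,-0.004,0],[0,0,0]],
  [1,[0,-0.004,0],[0,0,0]],
  [1,[0,-0.004,0],[0,0,0]],
  [1,[0,-0.004,0],[0,0,0]],
  [1,[0,-0.003,0],[0,0,0]],
])

```text
time_s: 13.43
eef_pos: [583.7, 211.7, 142.3]
ee_rot: [0.0, 0.69, 0.724, 0.0]
force: [0.5, -0.1, -0.2]
grip_width: -0.0
grip_force: 0.5
```

Request:
servo_tool([
  [1,[-0.001,-0.0033,0],[0,0,0]],
  [1,[-0.001,-0.0033,0],[0,0,0]],
  [1,[-0.001,-0.0034,0],[0,0,0]],
  [1,[-0.0016,-0.0031,0],[0,0,0]],
  [1,[-0.0017,-0.0031,0],[0,0,0]],
  [1,[-0.0016,-0.0031,0],[0,0,0]],
  [1,[-0.0017,-0.0031,0],[0,0,0]],
  [1,[0,0,0],[0,0,0]],
])

```text
time_s: 14.1
eef_pos: [561.6, 200.7, 141.7]
ee_rot: [-0.0, 0.69, 0.724, -0.0]
force: [-0.0, -0.5, 1.1]
grip_width: -0.002
grip_force: 0.0
```

```bash
cat >> h.py <<'E'
def lens():
    c=cap("top"); w=pts(c); im=c["pixels"]
    q=w.copy(); q[...,:2]=np.stack([(w[...,0]-O[0])*np.cos(PSI)+(w[...,1]-O[1])*np.sin(PSI),-(w[...,0]-O[0])*np.sin(PSI)+(w[...,1]-O[1])*np.cos(PSI)],-1)
    m=(q[...,2]>138)&(q[...,2]<168)&(np.hypot(q[...,0]-120,q[...,1]-98)<165)
    p=q[m]; r=np.hypot(p[:,0]-120,p[:,1]-98); p=p[r>84]; print("lens n",len(p),"mean",p.mean(0).round(1)," minmax mid",((p.min(0)+p.max(0))/2).round(1)); return c
E
python3 -c "
from h import *
stat();lens()"
```

```text
t 14.1 tcp [561.6 200.7 141.7] stand [ 95.5 167.7] yaw err deg 0.02 z [-0. -0. -1.] F [-0.  -0.5  1.1] gw -0.002 j [ 0.15  0.55  1.39 -0.    1.2   0.1 ]h.py:31: RuntimeWarning: Mean of empty slice.
  p=q[m]; r=np.hypot(p[:,0]-120,p[:,1]-98); p=p[r>84]; print("lens n",len(p),"mean",p.mean(0).round(1)," minmax mid",((p.min(0)+p.max(0))/2).round(1)); return c
  ret = um.true_divide(
Traceback (most recent call last):
  File "h.py", line 31, in lens
    p=q[m]; r=np.hypot(p[:,0]-120,p[:,1]-98); p=p[r>84]; print("lens n",len(p),"mean",p.mean(0).round(1)," minmax mid",((p.min(0)+p.max(0))/2).round(1)); return c
                                                                                                                         ~~~~~^^^
ValueError: zero-size array to reduction operation minimum which has no identity
```

```bash
sed -i 's/def lens():/def lens(n="scene"):/; s/^\(def lens.*\)$/\1/' h.py; sed -i '/def lens/,$ s/cap("top")/cap(n)/' h.py
python3 - <<'E'
from h import *
c=lens(); save(c,"s7"); a=c["pixels"][180:300,230:400,::-1]; cv2.imwrite("pics/s7c.png",cv2.resize(a,None,fx=4.6,fy=4.6,interpolation=cv2.INTER_CUBIC))
E
```

```text
lens n 688 mean [ 53.4 197.1 151.6]  minmax mid [ 57.3 194.1 155.7]
```

View pics/s7c.png

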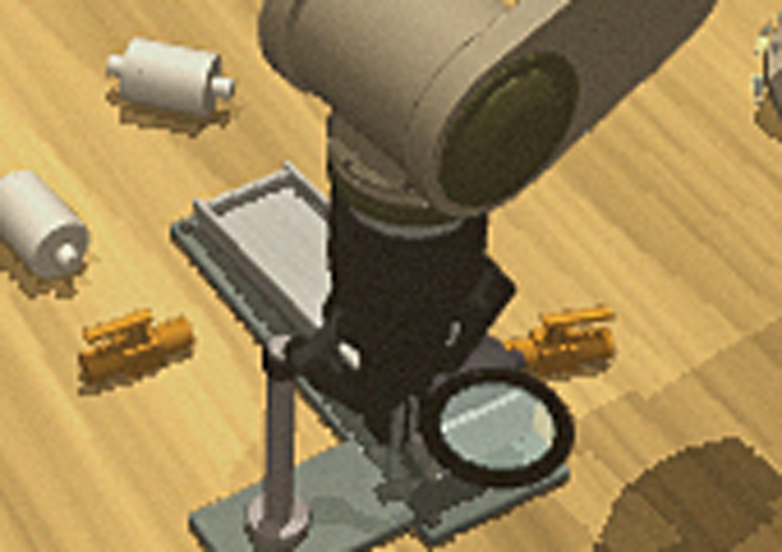

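The swing arm is following: the lens is at (500,425), an angle of about 0.98. That makes 10 pictures, so from here I'll rely on numbers only.

Request:
servo_tool([
  [1,[-0.0022,-0.0027,0],[0,0,0]],
  [1,[-0.0022,-0.0027,0],[0,0,0]],
  [1,[-0.0022,-0.0027,0],[0,0,0]],
  [1,[-0.0022,-0.0027,0],[0,0,0]],
  [1,[-0.0027,-0.0022,0],[0,0,0]],
  [1,[-0.0027,-0.0022,0],[0,0,0]],
  [1,[-0.0027,-0.0022,0],[0,0,0]],
  [1,[-0.0027,-0.0022,0],[0,0,0]],
])

```text
time_s: 14.87
eef_pos: [543.3, 180.2, 141.7]
ee_rot: [-0.0, 0.69, 0.724, -0.0]
force: [-0.0, 1.7, 0.1]
grip_width: -0.002
grip_force: 0.4
```

Request:
servo_tool([
  [1,[-0.0031,-0.0017,0],[0,0,0]],
  [1,[-0.0031,-0.0017,0],[0,0,0]],
  [1,[-0.0031,-0.0017,0],[0,0,0]],
  [1,[-0.0031,-0.0017,0],[0,0,0]],
  [1,[-0.0033,-0.001,0],[0,0,0]],
  [1,[-0.0033,-0.001,0],[0,0,0]],
  [1,[-0.0033,-0.001,0],[0,0,0]],
  [1,[0,0,0],[0,0,0]],
])

```text
time_s: 15.53
eef_pos: [534.8, 157.1, 141.7]
ee_rot: [0.0, 0.69, 0.724, -0.0]
force: [0.4, 0.3, 0.2]
grip_width: 0.002
grip_force: 0.0
```

```bash
python3 -c "
from h import *
stat();lens()"
```

```text
t 15.5333 tcp [534.8 157.1 141.7] stand [ 66.6 125.4] yaw err deg -0.0 z [-0. -0. -1.] F [0.4 0.3 0.2] gw 0.002 j [ 0.08  0.47  1.52 -0.    1.15  0.03]
lens n 440 mean [  1.4 126.3 151.3]  minmax mid [  3.8 120.1 151.6]
```

Request:
servo_tool([
  [1,[-0.003,-0.0005,0],[0,0,0]],
  [1,[-0.003,-0.0005,0],[0,0,0]],
  [1,[-0.002,-0.0005,0],[0,0,0]],
  [1,[-0.002,0,0],[0,0,0]],
  [1,[0,0,0],[0,0,0]],
  [1,[0,0,0],[0,0,0]],
])

```text
time_s: 16.08
eef_pos: [533.8, 147.5, 141.7]
ee_rot: [0.0, 0.69, 0.724, -0.0]
force: [0.8, -1.3, 0.8]
grip_width: -0.003
grip_force: 0.0
```

```bash
python3 - <<'E'
from h import *
stat();c=lens()
# lens rim ellipse: dark ring points near z=150, circle fit of outer ring by ray cast
w=pts(c); v,u=np.nonzero((w[...,2]>140)&(w[...,2]<162)&(c["pixels"].max(2)<60))
p=np.array([st(ray(c,a,b,150)) for a,b in zip(u,v)]); r=np.hypot(p[:,0]-120,p[:,1]-98); p=p[(r>82)&(r<160)]
(cx,cy),R=cv2.minEnclosingCircle(p.astype(np.float32)); print("circle",cx,cy,R,len(p),np.percentile(p,[1,99],axis=0))
E
```

```text
t 16.0833 tcp [533.8 147.5 141.7] stand [ 65.2 115.9] yaw err deg 0.01 z [ 0. -0. -1.] F [ 0.8 -1.3  0.8] gw -0.003 j [ 0.06  0.46  1.53 -0.    1.15  0.01]
lens n 363 mean [ -1.2 111.3 151.3]  minmax mid [  0.7 103.7 151.9]
circle 1.9276161193847656 101.2742691040039 39.30669021606445 137 [[-34.99807128  78.10210959]
 [ 38.16764314 137.14623796]]
```

Request:
servo_tool([
  [1,[0.01,0,0],[0,0,0]],
  [1,[0.02,0,0],[0,0,0]],
  [1,[0.02,0,0],[0,0,0]],
  [1,[0,0,-0.03],[0,0,0]],
  [1,[0,0,-0.03],[0,0,0]],
  [1,[0.04,0,-0.01],[0,0,0]],
  [1,[0.04,0,0],[0,0,0]],
  [1,[0.04,0,0],[0,0,0]],
  [1,[0.04,0,0],[0,0,0]],
  [1,[0,0,0],[0,0,0]],
])

```text
time_s: 16.97
eef_pos: [521.6, 364.1, 211.1]
ee_rot: [-0.001, 0.688, 0.726, 0.0]
force: [-1.4, 0.1, -1.1]
grip_width: 0.004
grip_force: 0.0
```

```bash
python3 - <<'E'
from h import *
stat()
for n in("top","scene"):
    c=lens(n); w=pts(c); v,u=np.nonzero((w[...,2]>140)&(w[...,2]<162)&(c["pixels"].max(2)<60))
    p=np.array([st(ray(c,a,b,150)) for a,b in zip(u,v)]); r=np.hypot(p[:,0]-120,p[:,1]-98); p=p[(r>82)&(r<160)]
    (cx,cy),R=cv2.minEnclosingCircle(p.astype(np.float32)); print(n,"circle",cx,cy,R,len(p))
E
```

```text
t 16.9667 tcp [521.6 364.1 211.1] stand [ 63.2 332.8] yaw err deg 0.36 z [-0.     0.002 -1.   ] F [-1.4  0.1 -1.1] gw 0.004 j [0.42 0.58 1.16 0.   1.41 0.37]
lens n 551 mean [-1.00e-01  9.78e+01  1.53e+02]  minmax mid [ -0.5  98.7 154.3]
top circle 0.30198806524276733 98.86865997314453 38.92757034301758 177
lens n 551 mean [  2.1 100.4 151.5]  minmax mid [  0.   99.  150.7]
scene circle 3.7718305587768555 99.17801666259766 39.347816467285156 201
```

```bash
python3 - <<'E'
from h import *
c=cap("scene"); w=pts(c); q=w.copy(); q[...,:2]=np.stack([(w[...,0]-O[0])*np.cos(PSI)+(w[...,1]-O[1])*np.sin(PSI),-(w[...,0]-O[0])*np.sin(PSI)+(w[...,1]-O[1])*np.cos(PSI)],-1)
for lo in(-140,40):
    m=(c["pixels"].max(2)<70)&(abs(q[...,0])<50)&(q[...,1]>lo)&(q[...,1]<lo+90)&(q[...,2]>42)&(q[...,2]<95)
    p=q[m]; print(lo,len(p), np.percentile(p,[2,50,98],axis=0).round(1) if len(p) else "")
# bystanders: height-change map, current vs start, scene, ignoring arm
w0=np.load("scene0.npy"); d=abs(w[...,2]-w0[...,2])>12; d=cv2.morphologyEx(d.astype(np.uint8),cv2.MORPH_OPEN,np.ones((3,3)))
n,l,s,ce=cv2.connectedComponentsWithStats(d)
for i in range(1,n):
    if s[i,4]>12: print(s[i],ce[i].round(),np.nanmean(w0[l==i],0).round(),np.nanmean(w[l==i],0).round())
E
```

```text
-140 0 
40 353 [[-35.3  83.   50.9]
 [ 12.1 105.4  74.5]
 [ 45.4 119.7  82.9]]
[  347     0   213   300 31265] [473. 150.] [-91. -10. 177.] [ 89. 192. 361.]
[274 212  27  18 330] [287. 220.] [487. -76.  55.] [ 466. -114.   14.]
[296 229  51  28 673] [327. 242.] [405.  18.  14.] [485. 130. 152.]
[ 295  253   53   44 1196] [327. 275.] [525. 198. 118.] [484. 141.  35.]
```

The snubber is in the dip, the lens is centred over it, and the height map shows only the changes I made. I'm handing the job in.

```bash
python3 -c "
from rig import *
print(finish_job())"
```

```text
the job is handed in; nothing more can be done
None
```

I handed in the job: the snubber rests in the dip against the end stop, the lens stands within a few millimetres of centred over it, nothing else on the bench appears to have moved, and the robot is clear (about 17 s used of 64 s; no verdict was returned).

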